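# Set and lock the length stop

### The job

Set the length stop: turn the large black knob until its white pointer stands at the red marker, and let go of it. Then turn the small brass lock ring on top of it clockwise (seen from above) until it has taken up its slack and is firmly nipped up, but do not force it further, and leave the pointer on the marker. Leave the red marker, the egg cup, the sanding block and the roll of tape where they are.

Things in the scene. Friction and masses are not known exactly. Their poses are not given: they have to be found in the camera images.
- station: Length-stop jig screwed to the bench: plywood board 120 (x) by 240 (y) by 14 mm; at its +y end a grey housing 100x100 mm, top at z = 40 mm, with a graduated plate 96 mm in diameter (top z = 44 mm). On one upright axis at x = 0, y = +50 mm stand, bottom to top, black knob, brass lock ring, steel collet nose (15 mm wide, top z = 106 mm). Origin: middle of the board's underside; z up.
- knob_center (a point): On the axis at mid height of the round black knurled knob, 61 mm above the bench. Its grip is 60 mm in diameter, z = 49 to 73 mm; a flange 72 mm in diameter lies below (z = 45 to 49 mm). Friction about 0.08 N m; stays where left. Grip it across any diameter, fingers straddling the lock ring above. A brass stop rod (z = 26 mm) moves with it. End stop at least 0.5 rad past the marker.
- pointer_tip (a point): Outer end of the white pointer line on the knob's flange, 37 mm from the axis, 49 mm above the bench; it turns with the knob.
- marker_tip (a point): Inner end of the red setting marker clipped on the graduated plate, 37 mm from the axis, 49 mm above the bench; it reaches 51 mm from the axis, its top is 50 mm above the bench; it must not be shifted. At the start it stands 0.4 to 1.5 rad clockwise (seen from above) of the pointer. The setting is right when pointer_tip meets marker_tip.
- ring_center (a point): On the axis at mid height of the round knurled brass lock ring, 88 mm above the bench: 44 mm in diameter, z = 76 to 100 mm, 3 mm above the knob and separate from it. Grip across any diameter. Tightens clockwise seen from above: first runs free (0.03 N m) through a slack of 0.25 to 1.15 rad, which cannot be seen and differs each time, then bites (0.5 N m). Stays where left.
- collet (a joint): How far the ring has drawn the collet down, m: 0 while loose, 0.003 per rad of ring turn after the bite; small against its noise. Turning on after the bite takes 0.5 N m plus 1.5 N m per rad; a wrist that has stopped feels less (0.1 to 0.4 N m, against about 0 when free). So feel for the bite, then turn on by about 0.15 rad: firm is 0.06 to 0.3 rad past it (0.00018 to 0.0009), more is forcing.
- egg_cup: Turned brown wooden egg cup, 48 mm in diameter, 57 mm high; origin at the centre of its foot. To be left alone.
- sanding_block: Cork sanding block 56x100x28 mm; origin at the centre of its underside. To be left alone.
- masking_tape: Roll of cream masking tape lying flat, 87 mm in diameter, 24 mm high; origin at the centre of its underside. To be left alone.

How it is judged:
By the outcome, as a careful person would: the job done as asked, in the order asked, and still so for the second after the job is handed in, with the robot touching nothing.
It also fails if it takes over 67 s, if anything falls off the work surface, if the arm or the gripper's body presses on something with over 40 N, if the wrist force passes 120 N, or if a joint passes its speed limit or range.

### The arm

A 7-joint arm with a two-finger parallel gripper is mounted at the origin on a cart in front of the work surface, level with it; the furniture and walls round the work are solid. World frame = base frame: x ahead of the robot, y to its left, z up, the work surface at z = 0. Lengths are in m, angles in degrees, forces in N, time in s.
With the tool pointing down it reaches from about 0.425 to 0.875 m from the base axis. Payload 4.7 kg.
Tool frame: the origin (TCP) lies on the mounting face of the last link; the fingertips stand 182 mm ahead of it and the grasp point (between the pads) lies 164 mm ahead of it; z points along the fingers, x is the direction in which the jaws open and shut, and the axes are right-handed (so a half turn about z gives the same grasp; the last joint's range is limited). The gripper opens to 87 mm and grips with 3 to 60 N. Pads are 19 mm wide; open, the fingers measure 117 mm over their backs; the gripper's body (75 mm by 190 mm) begins 51 mm behind the grasp point.
Start: joints at [-62.275, 18.392, -4.016, 83.108, 1.295, 78.541, -3.26], TCP at [0.294, 0.58, 0.405] pointing down, gripper open.
Joint ranges: [-163.93, 163.93], [-17.29, 119.83], [-79.2, 71.16], [3.27, 140.29], [-89.18, 269.18], [5.43, 117.66], [-154.24, 154.24]. Speed limits (degrees/s): [147.25, 147.25, 180, 180, 180, 180, 180].

### API

Orientations are given as [roll, pitch, yaw] about the fixed x, y, z axes, in that order (R = Rz(yaw) Ry(pitch) Rx(roll)).
In Python, from cell import status, cams, env, outline_of, landmark_of gives the robot as it stands. The module is installed in compiled form; this text tells all that it offers.
- The arm moves only by the tool jog_arm, never from a script. Its argument "rows" is a list of rows, each a list of 7 numbers: the closure, from 0 (fully open) to 1 (shut), then the shift along the tool's x, y, z in m, then the turn, a rotation vector about the tool's x, y, z in degrees. A call has 1 to 12 rows; each row shifts and turns the commanded pose from where the row before left it, along the tool's axes as they then stand; what a row does not reach is not made up. A row lasts 1/12 s, in which the tool goes at most 41.7 mm and 7.16 degrees, less where a joint would pass 70% of its speed; a pose out of reach is approached as far as the arm can. A call with a gripper value outside its range is refused whole. The fingers move at their own pace and stop on an object; "grip_force" is the grip in N (left out, the last holds). Time passes only in rows, so rows that do not move let the fingers close. It gives the time, the measured TCP pose, the force and the opening at its end, in the units of the state.
- status.get_obs(): the state, without advancing time (a new reading comes with each control period).
- cams.read_camera(name): name is "side" or "top" or "wrist"; returns (picture, depth): 420x560x3 uint8, red, green, blue; 420x560 float32, m along the optical axis (not along the pixel's ray), 0 where there is no reading.
- cams.camera_params(name): a dict with "vfov" (degrees; the focal length in pixels is half the picture's height over the tangent of half this angle, whatever the lens; pixels are square), "cx", "cy" (the principal point, pixels), "k1" (the pictures are not rectified: a ray, as slopes to the right and down, at radius r is drawn at 1 + k1 r^2 times it, then the intrinsics apply), "eye" and "attitude" of the camera in the world. Camera axes: x right, y up, looking along -z (the intrinsics and any distortion apply to the point x, -y, -z); pixel columns grow to the right and rows downward; lengths in m; the calibration is good to about 2 mm. A picture is of the moment at which its call begins: read the wrist's pose just before it. camera_params takes no time and is no camera call; for the wrist camera it gives the pose at the moment of the call.
- env.sign_off(): hands the job in, once; it reports no verdict.
Trained networks look in the newest picture that a camera, given by its name, has taken for a name from the list of things; names that differ only in an ending like _2 or _b are one class to them, and where a whole thing is asked for, a point or a joint stands for the part that bears it (a point fixed in the world has none). Each returns a list of dicts, best first, with "conf" (0 to 1); they miss things now and then, are a little off and sometimes report something else, mostly with a low value. They report only what shows in the picture. A call takes as long as a camera call.
- outline_of(camera, name): "pixels" (420x560 bool, what is visible of it) and "box" ([left, top, right, bottom] in pixels, round what is visible of it).
- landmark_of(camera, name): "position" ([row, column] in pixels: a listed point, or the origin of a listed thing).
The state is a dict: "time_s": time; "qpos": joint angles; "joint_velocities": joint speeds; "effort": joint torques, N m; "tool_pos": TCP position; "tool_rot": TCP orientation; "force": force on the tool from outside, world axes, zero at the start; "wrist_torque": the same for the moment, N m; "grip_width": finger opening in m.
Only numpy, scipy, OpenCV 4.12 (cv2) and the standard library are available. Lean on these libraries where they do the work, as an engineer would, in place of code of your own. Each camera call takes 0.05 s, during which the arm holds its last target. There are 200 camera calls.

## Working session

There is one attempt and no reset: what is moved stays moved. The work goes in short steps, Python scripts to look and compute and a tool call to move; the robot and the scene stay as the last step left them, time stands still between calls to the robot, and variables do not carry over. Pictures are saved under pics/ and viewed, about 8 in all and at most 12, crops included, and the job is handed in when it is done.

Besides the shell and the picture viewer there is one more tool, called in YAML: its name, and indented under it one key for each argument. jog_arm: Moves the arm, as the interface text tells. Its arguments: {"type":"object","properties":{"rows":{"type":"array"},"grip_force":{"type":"number"}},"required":["rows"]}

```bash
mkdir -p pics
cat > h.py <<'E'
import numpy as np, cv2
from scipy.spatial.transform import Rotation as R
from cell import status, cams, env, outline_of, landmark_of
def rot(a):
    a=np.array(a,float)
    if a.shape==(3,3): return a
    if a.size==4: return R.from_quat(a).as_matrix()
    return R.from_euler('xyz',a,degrees=True).as_matrix()
def KD(p):
    f=210/np.tan(np.radians(p['vfov'])/2)
    return np.array([[f,0,p['cx']],[0,f,p['cy']],[0,0,1]]),np.array([p['k1'],0,0,0,0.])
def ray(p,rc):
    K,D=KD(p); u=cv2.undistortPoints(np.array([[[rc[1],rc[0]]]],float),K,D)[0,0]
    return np.array(p['eye']),rot(p['attitude'])@np.array([u[0],-u[1],-1.])
def onz(p,rc,z):
    e,d=ray(p,rc); return e+d*(z-e[2])/d[2]
def proj(p,X):
    K,D=KD(p); c=rot(p['attitude']).T@(np.array(X)-p['eye']); c=c*[1,-1,-1]
    return cv2.projectPoints(c.reshape(1,1,3),np.zeros(3),np.zeros(3),K,D)[0][0,0][::-1]
def save(n,im): cv2.imwrite('pics/'+n,cv2.cvtColor(im,cv2.COLOR_RGB2BGR))
Z=dict(knob_center=.061,pointer_tip=.049,marker_tip=.049,ring_center=.088,station=0,egg_cup=0,sanding_block=0,masking_tape=0)
E
python3 - <<'E'
from h import *
print(status.get_obs())
ims=[]
for c in ('top','side'):
    im,d=cams.read_camera(c); p=cams.camera_params(c); ims.append(im); print(c,p)
    for n in Z:
        for r in landmark_of(c,n)[:2]:
            print(n,round(r['conf'],2),np.round(r['position'],1),onz(p,r['position'],Z[n]).round(4))
    save(c+'1.png',im)
E
```

```text
{'time_s': 0.0, 'qpos': array([-62.27522982,  18.4398194 ,  -4.01748826,  83.17505194,
         1.29540825,  78.54187787,  -3.25912656]), 'joint_velocities': array([ 0.01808694, -0.08778578,  0.02379605, -0.1024974 , -0.09360572,
       -0.08356903,  0.11331698]), 'effort': array([ 1.45057429e-04, -4.91286707e+01, -4.03881194e-01, -3.12531745e+01,
       -6.38139085e-02,  4.37336485e-02,  1.76155627e-04]), 'tool_pos': array([0.29417222, 0.57938842, 0.40365153]), 'tool_rot': array([1.79994399e+02, 1.11472145e-01, 6.30877892e+01]), 'force': array([ 0.59348973, -0.22147693, -0.30119185]), 'wrist_torque': array([ 0.01411524, -0.00749784, -0.01856637]), 'grip_width': 0.08717559780080099}
top {'vfov': 44.483876061080466, 'cx': 275.7017785203655, 'cy': 204.84479668250083, 'k1': 0.00825786643526469, 'eye': array([ 0.43858764, -0.00505106,  1.16109921]), 'attitude': array([  8.67977687,  -0.78705205, -90.20793458])}
knob_center 0.86 [218.6 241.3] [0.5766 0.0535 0.061 ]
pointer_tip 0.76 [228.9 257.1] [0.5555 0.0197 0.049 ]
pointer_tip 0.38 [219.9 243. ] [0.5752 0.0504 0.049 ]
ring_center 0.72 
[... 204 characters left out ...]
0.96 [241.  180.3] [0.5336 0.194  0.    ]
masking_tape 0.65 [186.5 349.7] [ 0.6583 -0.1923  0.    ]
side {'vfov': 56.7033572641403, 'cx': 278.0464820019643, 'cy': 207.61148054449956, 'k1': -0.10760414751843418, 'eye': array([ 0.52139347, -0.6800514 ,  0.60976132]), 'attitude': array([ 5.15246141e+01,  2.09816707e-02, -6.57878905e+00])}
knob_center 0.83 [196.7 261.2] [0.5657 0.0514 0.061 ]
pointer_tip 0.91 [210.2 253.1] [0.544 0.018 0.049]
ring_center 0.95 [186.2 262.3] [0.5693 0.0556 0.088 ]
station 0.58 [227.7 272.7] [0.5878 0.0078 0.    ]
station 0.26 [186.1 262.3] [0.5774 0.1801 0.    ]
egg_cup 0.6 [213.  321.5] [0.7136 0.0485 0.    ]
sanding_block 0.7 [185.1 247. ] [0.5365 0.1896 0.    ]
```

Run:
```python
import cv2,numpy as np
a=cv2.imread('pics/top1.png')[130:290,150:390]; b=cv2.imread('pics/side1.png')[110:290,170:370]
a=cv2.resize(a,None,fx=2.5,fy=2.5,interpolation=cv2.INTER_CUBIC)[:400]
b=cv2.resize(b,None,fx=2.9,fy=2.9,interpolation=cv2.INTER_CUBIC)
cv2.imwrite('pics/a.png',a);cv2.imwrite('pics/b.png',b)
```

```text
(no output)
```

View pics/a.png

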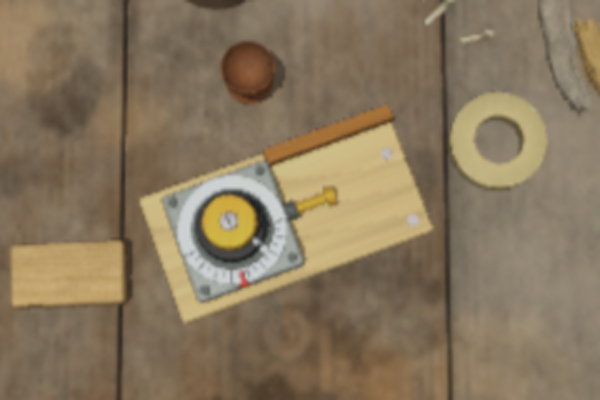

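View pics/b.png

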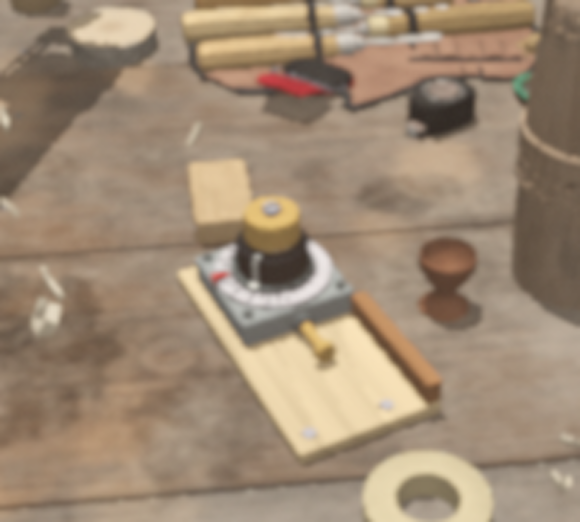

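jog_arm:
  rows:
    - [0,-0.017,0.0244,0,0,0,0]
    - [0,-0.017,0.0244,0,0,0,0]
    - [0,-0.017,0.0244,0,0,0,0]
    - [0,-0.017,0.0244,0,0,0,0]
    - [0,-0.017,0.0244,0,0,0,0]
    - [0,-0.017,0.0244,0,0,0,0]
    - [0,-0.017,0.0244,0,0,0,0]
    - [0,-0.017,0.0244,0,0,0,0]
    - [0,-0.017,0.0244,0,0,0,0]
    - [0,-0.017,0.0244,0,0,0,0]

```text
time_s: 1.73
tool_pos: [0.4353, 0.3161, 0.405]
tool_rot: [180.0, -0.0, 63.1]
force: [-0.3, 1.0, -0.2]
grip_width: 0.0869
```

jog_arm:
  rows:
    - [0,-0.017,0.0244,0,0,0,0]
    - [0,-0.017,0.0244,0,0,0,0]
    - [0,-0.017,0.0244,0,0,0,0]
    - [0,-0.017,0.0244,0,0,0,0]
    - [0,-0.017,0.0244,0,0,0,0]
    - [0,-0.017,0.0244,0,0,0,0]
    - [0,-0.017,0.0244,0,0,0,0]
    - [0,-0.017,0.0244,0,0,0,0]
    - [0,-0.017,0.0244,0,0,0,0]
    - [0,-0.017,0.0244,0,0,0,0]
    - [0,0,0,0,0,0,0]

```text
time_s: 2.65
tool_pos: [0.5773, 0.0483, 0.4051]
tool_rot: [179.8, 0.2, 62.5]
force: [-0.5, -0.5, 0.6]
grip_width: 0.0866
```

```bash
cat > look.py <<'E'
from h import *
import sys
def look(tag,names=('knob_center','ring_center','pointer_tip','marker_tip')):
    o=status.get_obs(); p=cams.camera_params('wrist'); im,d=cams.read_camera('wrist')
    print('t',o['time_s'],'tcp',o['tool_pos'].round(4),o['tool_rot'].round(2),'q',o['qpos'].round(1),'F',o['force'].round(1),'T',o['wrist_torque'].round(3),o['grip_width'].round(4))
    for n in names:
        for r in landmark_of('wrist',n)[:2]:
            print(n,round(r['conf'],2),np.round(r['position'],1),onz(p,r['position'],Z[n]).round(4))
    save(tag+'.png',im); return o,p,im,d
if __name__=='__main__': look(sys.argv[1])
E
python3 look.py w1
```

```text
Traceback (most recent call last):
  File "look.py", line 10, in <module>
    if __name__=='__main__': look(sys.argv[1])
                             ~~~~^^^^^^^^^^^^^
  File "look.py", line 5, in look
    print('t',o['time_s'],'tcp',o['tool_pos'].round(4),o['tool_rot'].round(2),'q',o['qpos'].round(1),'F',o['force'].round(1),'T',o['wrist_torque'].round(3),o['grip_width'].round(4))
                                                                                                                                                            ^^^^^^^^^^^^^^^^^^^^^
AttributeError: 'float' object has no attribute 'round'
```

```bash
sed -i "s/o\['grip_width'\].round(4)/o['grip_width']/" look.py; python3 look.py w1
```

```text
t 2.7 tcp [0.5764 0.0514 0.4049] [1.7991e+02 7.0000e-02 6.2700e+01] q [-25.9   9.7  20.5  94.4  -3.4  76.5  57.8] F [-0.2  0.5  0.5] T [ 0.027  0.008 -0.01 ] 0.08683168566168854
knob_center 0.7 [186.9 277.2] [0.5733 0.0525 0.061 ]
knob_center 0.63 [190.  275.8] [0.5756 0.0497 0.061 ]
ring_center 0.64 [191.7 275.9] [0.5709 0.0526 0.088 ]
pointer_tip 0.76 [177.3 241.9] [0.5498 0.0229 0.049 ]
marker_tip 0.39 [154.1 255.1] [0.5347 0.0468 0.049 ]
```

View pics/w1.png

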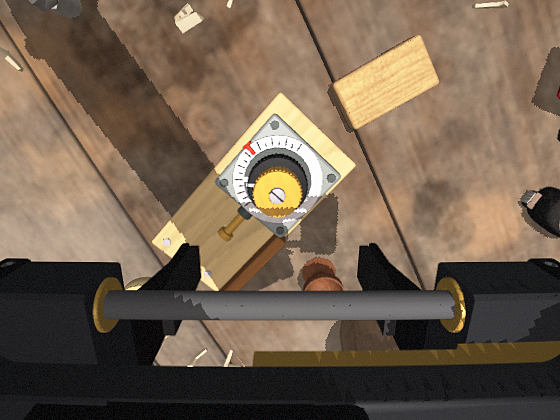

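Run:
```python
import cv2
a=cv2.imread('pics/w1.png')[105:245,205:355]
a=cv2.resize(a,None,fx=4,fy=4,interpolation=cv2.INTER_CUBIC)
cv2.imwrite('pics/w1c.png',a)
```

```text
(no output)
```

View pics/w1c.png

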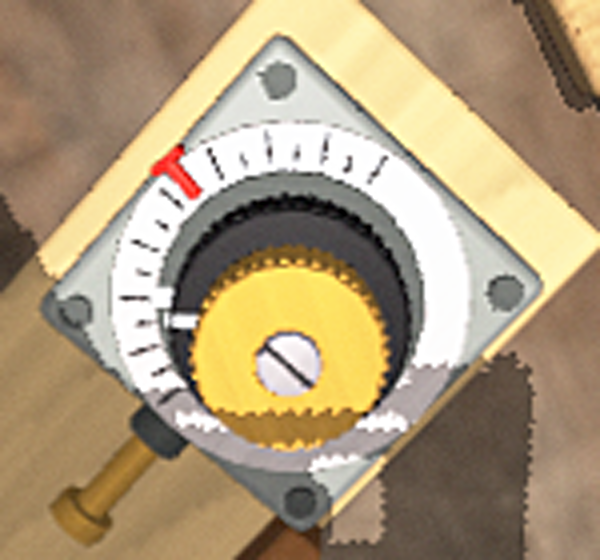

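Run:
```python
from h import *
p=cams.camera_params('wrist')
c=lambda x,y:(105+y/4-.4,205+x/4-.4)
a=[onz(p,c(288,363),.106),onz(p,c(289,296),.044),onz(p,c(291,347),.1)]
print(p,[x.round(4) for x in a]); A=(a[0]+a[1])/2
for n,q in dict(p=(157,298),pn=((241.9-205)*4,(177.3-105)*4),m=(193,197)).items():
    v=(onz(p,c(*q),.049)-A)[:2]; print(n,np.hypot(*v),np.degrees(np.arctan2(v[1],v[0])))
```

```text
{'vfov': 65.47491465522876, 'cx': 278.7911734205292, 'cy': 206.30726473623452, 'k1': -0.04116330724117469, 'eye': array([0.49995494, 0.0970343 , 0.38488642]), 'attitude': array([-1.74660774e+01, -1.08648880e-02,  6.32095537e+01])} [array([0.5684, 0.0604, 0.106 ]), array([0.5672, 0.0609, 0.044 ]), array([0.5668, 0.0619, 0.1   ])]
p 0.03474352719149436 -118.83057422365326
pn 0.03728935466014674 -122.32776164851612
m 0.03711580467445539 -165.18855142310613
```

```bash
cat > ax.py <<'E'
from look import *
def axis(p,im):
    # ring mask -> its top disc; use projection fit of the yellow blob
    hsv=cv2.cvtColor(im,cv2.COLOR_RGB2HSV)
    o=outline_of('wrist','ring_center')
    k=outline_of('wrist','knob_center')
    for n,r in (('ring',o),('knob',k)):
        if r: print(n,r[0]['conf'],r[0]['box'],r[0]['pixels'].sum())
    return o,k
if __name__=='__main__':
    o,p,im,d=look(sys.argv[1]); r,k=axis(p,im)
    # depth-based: points in ring mask at top height
    m=r[0]['pixels']; ys,xs=np.nonzero(m&(d>0))
    K,D=KD(p); u=cv2.undistortPoints(np.stack([xs,ys],1).astype(float)[:,None],K,D)[:,0]
    P=np.array(p['eye'])+(np.stack([u[:,0],-u[:,1],-np.ones(len(u))],1)*d[ys,xs][:,None])@rot(p['attitude']).T
    t=P[(P[:,2]>.096)&(P[:,2]<.104)]
    print('zpct',np.percentile(P[:,2],[5,50,95]).round(4),len(t))
    (c,rad)=cv2.minEnclosingCircle(t[:,:2].astype(np.float32)); print('ring circle',c,rad,t.mean(0))
    v=lambda n,z:[(round(x['conf'],2),(lambda w:(np.hypot(*w).round(4),np.degrees(np.arctan2(w[1],w[0])).round(1)))(onz(p,x['position'],z)[:2]-np.array(c))) for x in landmark_of('wrist',n)]
    print('ptr',v('pointer_tip',.049),'mark',v('marker_tip',.049))
E
python3 ax.py w2
```

```text
t 2.95 tcp [0.5751 0.0571 0.4047] [-1.7997e+02 -3.0000e-02  6.3230e+01] q [-26.1   9.7  20.1  94.5  -3.5  76.5  57.8] F [-0.5  0.3 -0.1] T [ 0.019 -0.054  0.005] 0.08674611653432278
knob_center 0.71 [189.8 271.7] [0.5719 0.0527 0.061 ]
ring_center 0.86 [190.4 273.9] [0.5673 0.0579 0.088 ]
ring_center 0.33 [ 89.2 372.2] [0.5251 0.1747 0.088 ]
pointer_tip 0.81 [180.4 238.4] [0.5496 0.0244 0.049 ]
pointer_tip 0.33 [ 89.8 375.3] [0.5303 0.1874 0.049 ]
marker_tip 0.46 [160.  251.4] [0.5368 0.0468 0.049 ]
ring 0.76 [145.0, 96.5, 349.9, 295.1] 18433
knob 0.81 [146.3, 99.8, 347.8, 291.9] 18326
zpct [0.0133 0.0315 0.1008] 1594
ring circle (0.5705848336219788, 0.05349334329366684) 0.0227210633456707 [0.56944514 0.05423223 0.10064141]
ptr [(0.81, (np.float64(0.0359), np.float64(-125.7))), (0.33, (np.float64(0.1399), np.float64(106.7)))] mark [(0.46, (np.float64(0.0344), np.float64(-168.8)))]
```

jog_arm:
  rows:
    - [0,-0.0026,-0.0012,0.02,0,0,0]
    - [0,-0.0026,-0.0012,0.025,0,0,0]
    - [0,0,0,0.025,0,0,0]
    - [0,0,0,0.02,0,0,0]
    - [0,0,0,0.015,0,0,0]
    - [0,0,0,0,0,0,0]
    - [0,0,0,0,0,0,0]
    - [0,0,0,0,0,0,0]
    - [0,0,0,0,0,0,0]
    - [0,0,0,0,0,0,0]

```text
time_s: 4.23
tool_pos: [0.5715, 0.052, 0.3012]
tool_rot: [179.9, -0.1, 63.1]
force: [-0.0, -0.2, -0.4]
grip_width: 0.0869
```

```bash
python3 ax.py w3; python3 -c "
import cv2
a=cv2.imread('pics/w3.png')[90:400,130:430]
cv2.imwrite('pics/w3c.png',cv2.resize(a,None,fx=1.9,fy=1.9,interpolation=cv2.INTER_CUBIC))"
```

```text
t 4.2333 tcp [0.5715 0.052  0.3012] [ 1.7989e+02 -1.0000e-01  6.3090e+01] q [-25.3  13.6  19.9 102.3  -5.1  64.8  59.4] F [-0.  -0.2 -0.4] T [-0.044 -0.015 -0.001] 0.08693673382402162
ring_center 0.75 [237.9 277.9] [0.5699 0.0544 0.088 ]
ring_center 0.43 [ 82.1 418.1] [0.5215 0.1673 0.088 ]
pointer_tip 0.92 [211.5 230.4] [0.5495 0.0248 0.049 ]
marker_tip 0.69 [183.  246.6] [0.5358 0.0461 0.049 ]
ring 0.32 [266.5, 239.8, 291.5, 262.4] 458
knob 0.95 [123.5, 94.6, 383.1, 365.3] 27972
zpct [0.1043 0.1063 0.1073] 18
ring circle (0.5663628578186035, 0.05599300563335419) 0.005714880768209696 [0.56478565 0.05657382 0.10313202]
ptr [(0.92, (np.float64(0.0355), np.float64(-118.4)))] mark [(0.69, (np.float64(0.0321), np.float64(-162.1)))]
```

View pics/w3c.png

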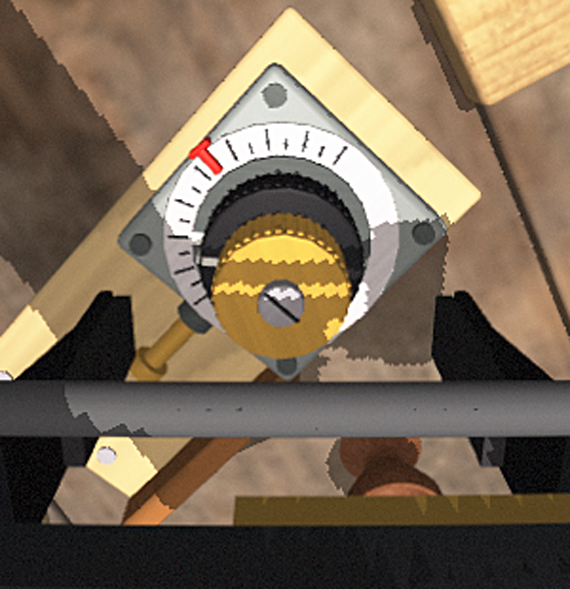

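```bash
cat > ang.py <<'E'
from h import *
def red(p,im,A):
    h=im.astype(int); m=(h[...,0]>140)&(h[...,1]<70)&(h[...,2]<80)
    ys,xs=np.nonzero(m); P=np.array([onz(p,(y,x),.0495) for y,x in zip(ys,xs)]).reshape(-1,3)[:,:2]-A
    r=np.hypot(*P.T); s=(r>.03)&(r<.056); P=P[s]; r=r[s]; s=r<.046
    a=np.degrees(np.arctan2(P[:,1],P[:,0]))%360-360
    print('red n',len(P),'r',r.min().round(4),r.max().round(4),'ang stem',np.median(a[s]).round(1),'all',np.median(a).round(1))
def white(p,im,A,rs=(.0315,.0345),z=.049):
    for rr in np.arange(rs[0],rs[1]+.0001,.001):
        a=np.arange(-200,-80,1.); v=[]
        for t in np.radians(a):
            q=proj(p,[A[0]+rr*np.cos(t),A[1]+rr*np.sin(t),z]); v.append(cv2.getRectSubPix(im,(1,1),(float(q[1]),float(q[0])))[0,0].min())
        v=np.array(v,float); k=v-cv2.blur(v[:,None],(1,31))[:,0]; w=k>.6*k.max()
        print('r',rr.round(4),'peak',a[k.argmax()],'mean',a[w].mean().round(1),'h',k.max().round(0), a[w][[0,-1]])
E
python3 - <<'E'
from ang import *
p=cams.camera_params('wrist'); im=cv2.imread('pics/w3.png')[...,::-1].copy()
A=onz(p,(251.1-.4,279-.4),.106)[:2]; print('A',A)
# plate: hypothesised circle residual check skipped
red(p,im,A); white(p,im,A)
E
```

```text
A [0.5689468  0.05477737]
red n 83 r 0.038 0.0508 ang stem -166.4 all -166.4
r 0.0315 peak -105.0 mean -106.5 h 125.0 [-124. -101.]
r 0.0325 peak -124.0 mean -112.1 h 135.0 [-125. -101.]
r 0.0335 peak -121.0 mean -123.0 h 122.0 [-125. -121.]
r 0.0345 peak -123.0 mean -122.5 h 116.0 [-125. -120.]
```

jog_arm:
  rows:
    - [0,0.0014,-0.0035,0.006,0,0,0]
    - [0,0,0,0.015,0,0,0]
    - [0,0,0,0.015,0,0,0]
    - [0,0,0,0.015,0,0,0]
    - [0,0,0,0.01,0,0,0]
    - [0,0,0,0.005,0,0,0]
    - [0,0,0,0,0,0,0]
    - [0,0,0,0,0,0,0]
    - [0,0,0,0,0,0,0]
    - [0,0,0,0,0,0,0]

```text
time_s: 5.52
tool_pos: [0.569, 0.0548, 0.2347]
tool_rot: [179.9, -0.1, 63.1]
force: [-0.1, -0.3, 0.8]
grip_width: 0.0869
```

jog_arm:
  rows:
    - [0.5,0,0,0,0,0,0]
    - [0.5,0,0,0,0,0,0]
    - [0.5,0,0,0,0,0,0]
    - [0.5,0,0,0,0,0,0]
    - [0.5,0,0,0,0,0,0]
    - [0.5,0,0,0,0,0,0]
    - [0.5,0,0,0,0,0,0]
    - [0.5,0,0,0,0,0,0]
    - [0.5,0,0,0,0,0,0]
    - [0.5,0,0,0,0,0,0]
  grip_force: 20

```text
time_s: 6.35
tool_pos: [0.5682, 0.0537, 0.2338]
tool_rot: [-180.0, 0.1, 63.0]
force: [-3.4, -3.4, 4.3]
grip_width: 0.0594
```

jog_arm:
  rows:
    - [0.5,0,0,0,0,0,2.5]
    - [0.5,0,0,0,0,0,4.5]
    - [0.5,0,0,0,0,0,5]
    - [0.5,0,0,0,0,0,5]
    - [0.5,0,0,0,0,0,5]
    - [0.5,0,0,0,0,0,5]
    - [0.5,0,0,0,0,0,5]
    - [0.5,0,0,0,0,0,5]
    - [0.5,0,0,0,0,0,4.5]
    - [0.5,0,0,0,0,0,2.2]
    - [0.5,0,0,0,0,0,0]
    - [0.5,0,0,0,0,0,0]

```text
time_s: 7.35
tool_pos: [0.5696, 0.0555, 0.2338]
tool_rot: [180.0, -0.2, 19.4]
force: [4.5, -0.7, -3.3]
grip_width: 0.0594
```

jog_arm:
  rows:
    - [0.5,0,0,0,0,0,0]
    - [0.5,0,0,0,0,0,0]
    - [0.5,0,0,0,0,0,0]
    - [0.5,0,0,0,0,0,0]

```text
time_s: 7.68
tool_pos: [0.5696, 0.0555, 0.2338]
tool_rot: [180.0, -0.2, 19.4]
force: [5.6, 0.1, -2.3]
grip_width: 0.0594
```

Run:
```python
from look import *; from ang import *
o,p,im,d=look('w4'); A=np.array([.569,.0548]); red(p,im,A); white(p,im,A)
cv2.imwrite('pics/w4.png',im[...,::-1])
```

```text
t 7.6833 tcp [0.5696 0.0555 0.2338] [179.97  -0.22  19.42] q [-30.6  18.3  26.1 106.2  -9.5  57.4  18.8] F [ 5.6  0.1 -2.3] T [-0.419 -0.271 -0.019] 0.059449329077935875
knob_center 0.55 [279.4 280.9] [0.572  0.0529 0.061 ]
knob_center 0.27 [261.4 213.8] [0.5356 0.0513 0.061 ]
ring_center 0.72 [308.2 278. ] [0.5701 0.0533 0.088 ]
pointer_tip 0.73 [257.7 212.3] [0.5337 0.0466 0.049 ]
pointer_tip 0.62 [306.9 278.1] [0.579  0.0285 0.049 ]
marker_tip 0.5 [259.2 214.3] [0.535  0.0461 0.049 ]
red n 96 r 0.043 0.0493 ang stem -166.8 all -166.8
r 0.0315 peak -137.0 mean -135.0 h 111.0 [-138. -132.]
r 0.0325 peak -137.0 mean -136.0 h 109.0 [-139. -133.]
r 0.0335 peak -138.0 mean -137.0 h 108.0 [-140. -134.]
r 0.0345 peak -136.0 mean -137.0 h 116.0 [-139. -135.]
```

View pics/w4.png

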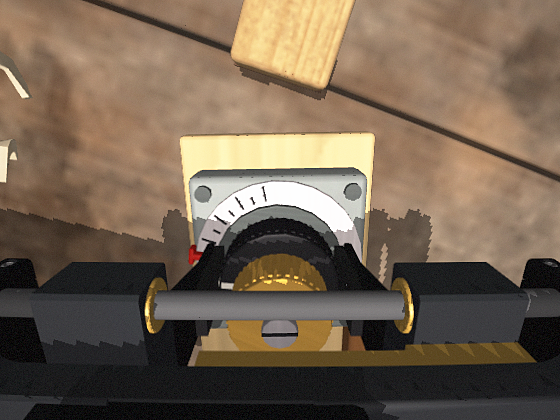

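jog_arm:
  rows:
    - [0,0,0,0,0,0,0]
    - [0,0,0,0,0,0,0]
    - [0,0,0,0,0,0,0]
    - [0,0,0,0,0,0,0]
    - [0,0,0,0,0,0,0]
    - [0,0,0,-0.006,0,0,0]
    - [0,0,0,-0.02,0,0,0]
    - [0,0,0,-0.02,0,0,0]
    - [0,0,0,-0.02,0,0,0]

```text
time_s: 8.68
tool_pos: [0.5684, 0.0547, 0.3008]
tool_rot: [-180.0, 0.0, 19.4]
force: [0.5, 0.7, 0.2]
grip_width: 0.0867
```

jog_arm:
  rows:
    - [0,0,0,0,0,0,5]
    - [0,0,0,0,0,0,6]
    - [0,0,0,0,0,0,5]
    - [0,0,0,0,0,0,0]
    - [0,0,0,0,0,0,0]
    - [0,0,0,0,0,0,0]
    - [0,0,0,0,0,0,0]
    - [0,0,0,0,0,0,0]

```text
time_s: 9.35
tool_pos: [0.5685, 0.0547, 0.2997]
tool_rot: [-180.0, 0.0, 3.4]
force: [-0.1, -0.1, 0.7]
grip_width: 0.0868
```

Run:
```python
from look import *; from ang import *
o,p,im,d=look('w5'); A=np.array([.569,.0548]); red(p,im,A); white(p,im,A)
q=proj(p,[.537,.0465,.049]).astype(int); print(q)
r=outline_of('wrist','ring_center'); print(r[0]['box'] if r else 0)
c=im[max(q[0]-50,0):q[0]+100,max(q[1]-60,0):q[1]+120]
save('w5c.png',cv2.resize(c,None,fx=4,fy=4,interpolation=cv2.INTER_CUBIC))
```

```text
t 9.35 tcp [0.5685 0.0547 0.2997] [-180.      0.      3.44] q [-33.4  14.1  29.  103.   -7.5  64.8   1.5] F [-0.1 -0.1  0.7] T [-0.045  0.048 -0.011] 0.08677907118955624
ring_center 0.69 [247.4 285.5] [0.5718 0.0523 0.088 ]
pointer_tip 0.93 [232.5 234.7] [0.5345 0.0446 0.049 ]
marker_tip 0.62 [231.1 235.9] [0.5353 0.0458 0.049 ]
red n 81 r 0.0367 0.0495 ang stem -166.6 all -166.7
r 0.0315 peak -146.0 mean -145.0 h 119.0 [-147. -143.]
r 0.0325 peak -147.0 mean -152.9 h 114.0 [-167. -143.]
r 0.0335 peak -145.0 mean -156.3 h 104.0 [-166. -144.]
r 0.0345 peak -144.0 mean -151.6 h 49.0 [-166.  -94.]
[230 238]
[190.6, 109.6, 389.5, 354.3]
```

View pics/w5c.png

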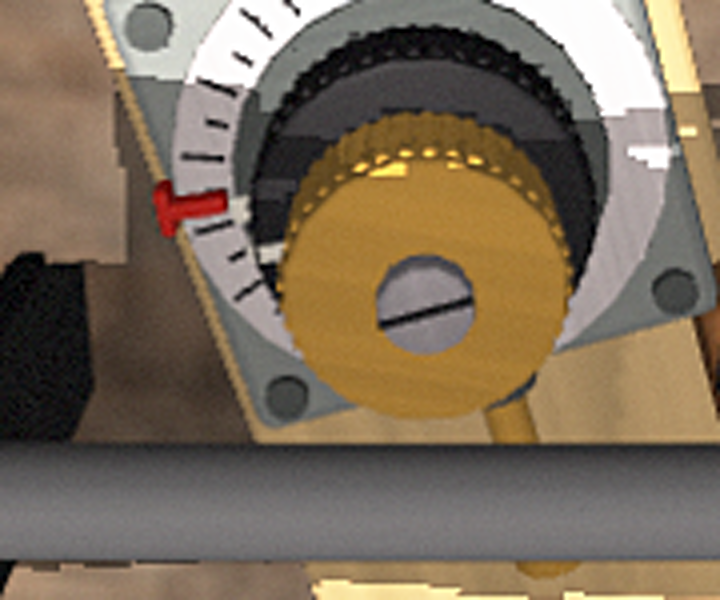

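```bash
cat > fine.py <<'E'
from ang import *
def polar(p,im,A,name,a0=-185,a1=-148,z=.049):
    rr=np.arange(.030,.0525,.00025); aa=np.arange(a0,a1,.25)
    g=np.array([[proj(p,[A[0]+r*np.cos(t),A[1]+r*np.sin(t),z]) for t in np.radians(aa)] for r in rr]).astype(np.float32)
    o=cv2.remap(im,g[...,1],g[...,0],cv2.INTER_LINEAR)
    h=o.astype(int); R_=(h[...,0]>120)&(h[...,1]<90)
    for lo,hi in ((.0325,.034),(.034,.0355),(.0355,.037)):
        s=(rr>=lo)&(rr<hi); v=h[s].min(2).mean(0); w=v-np.median(v); w=w*(w>.5*w.max()); print('white',lo,(aa*w).sum()/w.sum(),w.max(),aa[w>0][[0,-1]])
    for lo,hi in ((.038,.041),(.041,.045),(.045,.05)):
        s=(rr>=lo)&(rr<hi); c=R_[s].sum(0); print('red',lo,(aa*c).sum()/max(c.sum(),1))
    save(name,cv2.resize(o[::-1],(len(aa)*5,len(rr)*5)))
if __name__=='__main__':
    import sys
    p=cams.camera_params('wrist'); im=cv2.imread('pics/%s.png'%sys.argv[1])[...,::-1].copy()
    for A in ((.569,.0548),(.5685,.0545),(.569,.0538),(.568,.0548)): print(A); polar(p,im,A,'pol_%s.png'%sys.argv[1])
E
python3 fine.py w5
```

```text
(0.569, 0.0548)
white 0.0325 -163.34739229024945 106.25 [-167.75 -148.25]
white 0.034 -163.60873605947953 37.0 [-167. -160.]
white 0.0355 -167.98741877505879 23.49999999999997 [-185. -152.]
red 0.038 -166.24899598393574
red 0.041 -166.56754658385094
red 0.045 -166.42391304347825
(0.5685, 0.0545)
white 0.0325 -163.65481019555608 91.5 [-167.75 -159.5 ]
white 0.034 -170.91867469879517 19.583333333333314 [-185.  -161.5]
white 0.0355 -167.55730050933784 31.75 [-185.   -151.75]
red 0.038 -166.5441767068273
red 0.041 -166.70447530864197
red 0.045 -166.63934426229508
(0.569, 0.0538)
white 0.0325 -164.05408805031445 107.33333333333334 [-169.25 -148.25]
white 0.034 -165.30729804161567 28.00000000000003 [-168.25 -162.5 ]
white 0.0355 -166.70767814800948 27.25 [-185.   -148.25]
red 0.038 -167.71862348178138
red 0.041 -167.8048589341693
red 0.045 -167.5749601275917
(0.568, 0.0548)
white 0.0325 -162.8609430042453 64.66666666666669 [-166.75 -158.75]
white 0.034 -168.95356356631814 15.5 [-185.  -152.5]
white 0.0355 -167.08394543546697 26.583333333333343 [-185. -151.]
red 0.038 -166.01082677165354
red 0.041 -166.14330218068537
red 0.045 -166.14949324324326
```

View pics/pol_w5.png

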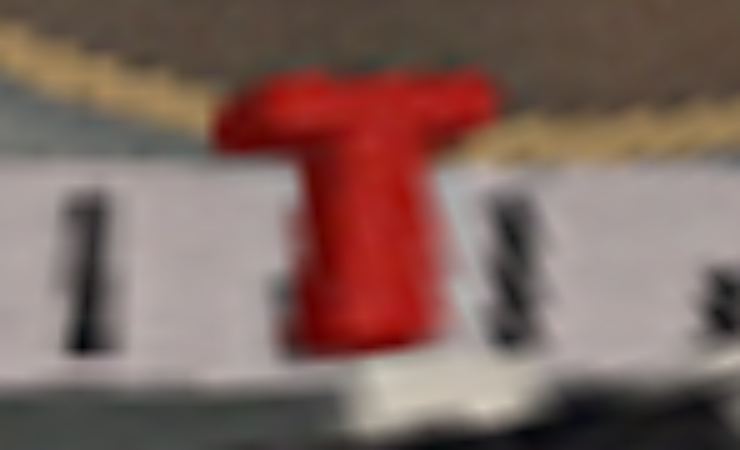

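jog_arm:
  rows:
    - [0,0,0,0,0,0,-7]
    - [0,0,0,0,0,0,-7]
    - [0,0,0,0,0,0,-7]
    - [0,0,0,0,0,0,-7]
    - [0,0,0,0,0,0,-7]
    - [0,0,0,0,0,0,-7]
    - [0,0,0,0,0,0,-7]
    - [0,0,0,0,0,0,-7]
    - [0,0,0,0,0,0,-7]
    - [0,0,0,0,0,0,-7]
    - [0,0,0,0,0,0,-7]
    - [0,0,0,0,0,0,-7]

```text
time_s: 10.65
tool_pos: [0.5685, 0.0547, 0.2997]
tool_rot: [-180.0, 0.0, 87.7]
force: [-0.9, -0.4, -0.1]
grip_width: 0.0868
```

jog_arm:
  rows:
    - [0,0,0,0.006,0,0,0]
    - [0,0,0,0.015,0,0,0]
    - [0,0,0,0.015,0,0,0]
    - [0,0,0,0.015,0,0,0]
    - [0,0,0,0.01,0,0,0]
    - [0,0,0,0.005,0,0,0]
    - [0,0,0,0,0,0,0]
    - [0,0,0,0,0,0,0]
    - [0,0,0,0,0,0,0]
    - [0,0,0,0,0,0,0]

```text
time_s: 11.48
tool_pos: [0.569, 0.0548, 0.2347]
tool_rot: [179.9, -0.0, 87.4]
force: [0.0, -0.1, 0.2]
grip_width: 0.0869
```

Run:
```python
from look import *; from fine import *
o,p,im,d=look('w6'); polar(p,im,(.569,.0548),'pol_w6.png')
a=cv2.resize(im[100:360,120:440],None,fx=1.6,fy=1.6); b=cv2.imread('pics/pol_w6.png')[...,::-1]
b=cv2.resize(b,(288,416)); save('m6.png',np.hstack([a[:416],b]))
```

```text
t 11.4833 tcp [0.569  0.0548 0.2347] [ 1.799e+02 -3.000e-02  8.736e+01] q [-23.9  17.5  18.3 105.9  -6.4  57.4  84.4] F [ 0.  -0.1  0.2] T [-0.012 -0.053 -0.014] 0.08686646571468329
knob_center 0.81 [274.4 274.8] [0.5714 0.0552 0.061 ]
ring_center 0.65 [302.4 271.4] [0.5704 0.054  0.088 ]
pointer_tip 0.72 [199.3 252.5] [0.533  0.0452 0.049 ]
pointer_tip 0.39 [201.2 254.8] [0.5341 0.0463 0.049 ]
marker_tip 0.74 [204.3 253.1] [0.5358 0.0453 0.049 ]
white 0.0325 -163.7177219059264 122.83333333333334 [-168.25 -159.25]
white 0.034 -163.6660671008785 139.33333333333334 [-168.  -159.5]
white 0.0355 -175.38760757314972 6.916666666666686 [-185.  -152.5]
red 0.038 -166.569391634981
red 0.041 -166.75718849840257
red 0.045 -166.6449829931973
```

View pics/m6.png

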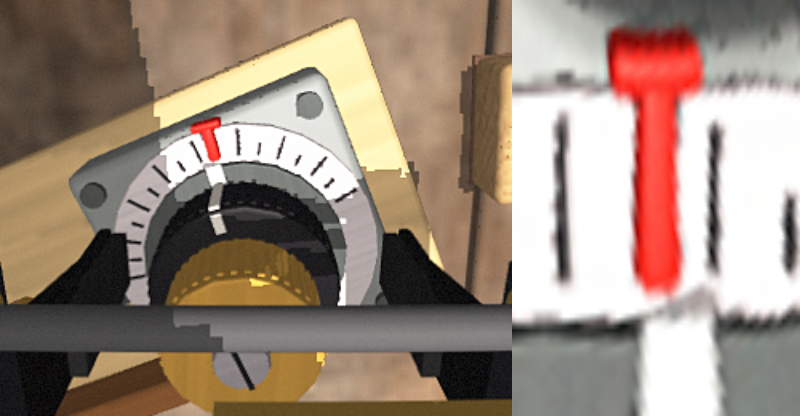

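jog_arm:
  rows:
    - [0.5,0,0,0,0,0,0]
    - [0.5,0,0,0,0,0,0]
    - [0.5,0,0,0,0,0,0]
    - [0.5,0,0,0,0,0,0]
    - [0.5,0,0,0,0,0,0]
    - [0.5,0,0,0,0,0,0]
    - [0.5,0,0,0,0,0,0]
    - [0.5,0,0,0,0,0,0]
    - [0.5,0,0,0,0,0,1]
    - [0.5,0,0,0,0,0,1]
    - [0.5,0,0,0,0,0,1]
    - [0.5,0,0,0,0,0,0]

```text
time_s: 12.73
tool_pos: [0.5685, 0.0524, 0.2336]
tool_rot: [-180.0, 0.2, 84.2]
force: [-0.3, -5.3, -0.3]
grip_width: 0.0596
```

jog_arm:
  rows:
    - [0.5,0,0,0,0,0,0]
    - [0.5,0,0,0,0,0,0]
    - [0.5,0,0,0,0,0,0]
    - [0.5,0,0,0,0,0,0]

```text
time_s: 13.07
tool_pos: [0.5685, 0.0524, 0.2336]
tool_rot: [-180.0, 0.2, 84.3]
force: [0.2, -5.8, 1.0]
grip_width: 0.0596
```

Run:
```python
from look import *; from fine import *
o,p,im,d=look('w7',()); polar(p,im,(.569,.0548),'pol_w7.png')
```

```text
t 13.0667 tcp [0.5685 0.0524 0.2336] [-179.99    0.18   84.26] q [-24.2  17.6  18.8 106.   -6.4  57.5  81.5] F [ 0.2 -5.8  1. ] T [-1.211  0.126 -0.144] 0.05962075045987076
white 0.0325 -166.95940542257603 124.91666666666669 [-171.5 -162.5]
white 0.034 -166.7999636413663 145.91666666666666 [-171.   -162.75]
white 0.0355 -174.6911199384931 8.083333333333314 [-183. -159.]
red 0.038 -166.63396226415094
red 0.041 -166.73730158730157
red 0.045 -166.6558277027027
```

jog_arm:
  rows:
    - [0,0,0,0,0,0,0]
    - [0,0,0,0,0,0,0]
    - [0,0,0,0,0,0,0]
    - [0,0,0,0,0,0,0]
    - [0,0,0,0,0,0,0]
    - [0,-0.0022,0.0008,-0.005,0,0,0]
    - [0,0,0,-0.012,0,0,0]
    - [0,0,0,-0.012,0,0,0]
    - [0,0,0,0,0,0,0]
    - [0,0,0,0,0,0,0]
    - [0,0,0,0,0,0,0]
    - [0,0,0,0,0,0,0]

```text
time_s: 14.12
tool_pos: [0.5689, 0.0526, 0.2625]
tool_rot: [-180.0, 0.0, 84.4]
force: [0.6, -0.3, -0.2]
grip_width: 0.0868
```

Run:
```python
from look import *; from fine import *
o,p,im,d=look('w8',('ring_center',)); polar(p,im,(.569,.0548),'pol_w8.png')
```

```text
t 14.1167 tcp [0.5689 0.0526 0.2625] [-179.97    0.     84.39] q [-24.5  15.7  19.1 104.7  -5.8  60.6  81.2] F [ 0.6 -0.3 -0.2] T [ 0.059 -0.028 -0.003] 0.08679158221162878
ring_center 0.56 [273.4 276.1] [0.5707 0.0534 0.088 ]
white 0.0325 -166.88308121735997 127.5 [-171.5  -162.25]
white 0.034 -166.80499631438312 119.33333333333334 [-171.   -162.75]
white 0.0355 -172.56363424848766 3.4166666666666856 [-185.   -157.25]
red 0.038 -166.47681451612902
red 0.041 -166.63131313131314
red 0.045 -166.59883720930233
```

jog_arm:
  rows:
    - [0.8,0,0,0,0,0,0]
    - [0.8,0,0,0,0,0,0]
    - [0.8,0,0,0,0,0,0]
    - [0.8,0,0,0,0,0,0]
    - [0.8,0,0,0,0,0,0]
    - [0.8,0,0,0,0,0,0]
    - [0.8,0,0,0,0,0,0]
    - [0.8,0,0,0,0,0,0]
    - [0.8,0,0,0,0,0,0]
    - [0.8,0,0,0,0,0,0]
    - [0.8,0,0,0,0,0,0]
    - [0.8,0,0,0,0,0,0]
  grip_force: 58

```text
time_s: 15.22
tool_pos: [0.5691, 0.052, 0.2628]
tool_rot: [180.0, 0.0, 84.4]
force: [-0.8, -2.4, 1.0]
grip_width: 0.0429
```

```bash
cat > t.py <<'E'
from h import *
o=status.get_obs(); print(o['time_s'],o['tool_rot'].round(2),'F',o['force'].round(1),'T',o['wrist_torque'].round(3),'e7',round(o['effort'][6],3),'q7',round(o['qpos'][6],2),o['grip_width'])
E
python3 t.py
```

```text
15.2167 [1.800e+02 3.000e-02 8.436e+01] F [-0.8 -2.4  1. ] T [-0.377  0.134  0.021] e7 -0.003 q7 81.16 0.04286573734389904
```

jog_arm:
  rows:
    - [0.8,0,0,0,0,0,2]
    - [0.8,0,0,0,0,0,2]
    - [0.8,0,0,0,0,0,2]
    - [0.8,0,0,0,0,0,2]
    - [0.8,0,0,0,0,0,0]
    - [0.8,0,0,0,0,0,0]
    - [0.8,0,0,0,0,0,0]

```text
time_s: 15.8
tool_pos: [0.5691, 0.0524, 0.2628]
tool_rot: [180.0, 0.0, 76.4]
force: [-0.1, -1.9, 0.4]
grip_width: 0.0428
```

```bash
python3 t.py
```

```text
15.8 [1.7999e+02 1.0000e-02 7.6430e+01] F [-0.1 -1.9  0.4] T [-0.361  0.126  0.016] e7 -0.023 q7 73.49 0.042842264093781994
```

jog_arm:
  rows:
    - [0.8,0,0,0,0,0,2]
    - [0.8,0,0,0,0,0,2]
    - [0.8,0,0,0,0,0,0]
    - [0.8,0,0,0,0,0,0]
    - [0.8,0,0,0,0,0,0]

```text
time_s: 16.22
tool_pos: [0.5692, 0.0525, 0.2628]
tool_rot: [180.0, -0.0, 72.4]
force: [-0.2, -1.4, 1.7]
grip_width: 0.0427
```

```bash
python3 t.py
```

```text
16.2167 [ 1.7999e+02 -1.0000e-02  7.2450e+01] F [-0.2 -1.4  1.7] T [-0.33  -0.033  0.015] e7 -0.03 q7 69.65 0.0427435452597011
```

jog_arm:
  rows:
    - [0.8,0,0,0,0,0,2]
    - [0.8,0,0,0,0,0,2]
    - [0.8,0,0,0,0,0,0]
    - [0.8,0,0,0,0,0,0]
    - [0.8,0,0,0,0,0,0]

```text
time_s: 16.63
tool_pos: [0.5692, 0.0526, 0.2629]
tool_rot: [180.0, -0.0, 68.5]
force: [-0.6, -1.9, 1.0]
grip_width: 0.0429
```

```bash
python3 t.py
```

```text
16.6333 [ 1.7998e+02 -2.0000e-02  6.8460e+01] F [-0.6 -1.9  1. ] T [-0.228 -0.089  0.003] e7 -0.031 q7 65.8 0.04291838467227314
```

jog_arm:
  rows:
    - [0.8,0,0,0,0,0,2]
    - [0.8,0,0,0,0,0,2]
    - [0.8,0,0,0,0,0,0]
    - [0.8,0,0,0,0,0,0]
    - [0.8,0,0,0,0,0,0]

```text
time_s: 17.05
tool_pos: [0.5692, 0.0528, 0.2629]
tool_rot: [180.0, -0.0, 64.5]
force: [1.5, -1.8, 0.4]
grip_width: 0.0428
```

```bash
python3 t.py
```

```text
17.05 [ 1.7998e+02 -3.0000e-02  6.4470e+01] F [ 1.5 -1.8  0.4] T [-0.1   -0.255  0.06 ] e7 -0.033 q7 61.95 0.042758545575178254
```

jog_arm:
  rows:
    - [0.8,0,0,0,0,0,2]
    - [0.8,0,0,0,0,0,2]
    - [0.8,0,0,0,0,0,0]
    - [0.8,0,0,0,0,0,0]
    - [0.8,0,0,0,0,0,0]

```text
time_s: 17.47
tool_pos: [0.5692, 0.0529, 0.2628]
tool_rot: [180.0, -0.0, 60.5]
force: [0.4, -0.1, 0.3]
grip_width: 0.0426
```

```bash
python3 t.py
```

```text
17.4667 [ 1.7998e+02 -4.0000e-02  6.0470e+01] F [ 0.4 -0.1  0.3] T [ 0.142 -0.415  0.045] e7 -0.036 q7 58.1 0.04264983801180825
```

jog_arm:
  rows:
    - [0.8,0,0,0,0,0,2]
    - [0.8,0,0,0,0,0,2]
    - [0.8,0,0,0,0,0,0]
    - [0.8,0,0,0,0,0,0]
    - [0.8,0,0,0,0,0,0]

```text
time_s: 17.88
tool_pos: [0.5693, 0.0529, 0.2629]
tool_rot: [180.0, -0.1, 56.5]
force: [2.7, 0.7, -0.1]
grip_width: 0.043
```

```bash
python3 t.py
```

```text
17.8833 [ 1.7998e+02 -5.0000e-02  5.6470e+01] F [ 2.7  0.7 -0.1] T [ 0.423 -0.622  0.035] e7 -0.04 q7 54.25 0.043040669898315786
```

jog_arm:
  rows:
    - [0.8,0,0,0,0,0,2]
    - [0.8,0,0,0,0,0,2]
    - [0.8,0,0,0,0,0,0]
    - [0.8,0,0,0,0,0,0]
    - [0.8,0,0,0,0,0,0]

```text
time_s: 18.3
tool_pos: [0.5693, 0.053, 0.2629]
tool_rot: [180.0, -0.1, 52.5]
force: [3.4, 2.6, -1.4]
grip_width: 0.043
```

```bash
python3 t.py
```

```text
18.3 [ 1.7998e+02 -7.0000e-02  5.2480e+01] F [ 3.4  2.6 -1.4] T [ 0.651 -0.946  0.018] e7 -0.045 q7 50.4 0.043024163529941546
```

jog_arm:
  rows:
    - [0.8,0,0,0,0,0,2]
    - [0.8,0,0,0,0,0,2]
    - [0.8,0,0,0,0,0,0]
    - [0.8,0,0,0,0,0,0]
    - [0.8,0,0,0,0,0,0]

```text
time_s: 18.72
tool_pos: [0.5694, 0.0531, 0.2629]
tool_rot: [180.0, -0.1, 48.5]
force: [3.9, 2.9, -2.4]
grip_width: 0.0427
```

```bash
python3 t.py
```

```text
18.7167 [ 1.7998e+02 -8.0000e-02  4.8490e+01] F [ 3.9  2.9 -2.4] T [ 0.904 -1.217  0.008] e7 -0.022 q7 46.57 0.04274809234392395
```

jog_arm:
  rows:
    - [0.8,0,0,0,0,0,2]
    - [0.8,0,0,0,0,0,2]
    - [0.8,0,0,0,0,0,0]
    - [0.8,0,0,0,0,0,0]
    - [0.8,0,0,0,0,0,0]

```text
time_s: 19.13
tool_pos: [0.5694, 0.0531, 0.2629]
tool_rot: [180.0, -0.1, 44.5]
force: [4.3, 4.0, -3.2]
grip_width: 0.0429
```

```bash
python3 t.py
```

```text
19.1333 [ 1.7998e+02 -1.0000e-01  4.4480e+01] F [ 4.3  4.  -3.2] T [ 0.916 -1.231 -0.032] e7 0.012 q7 42.72 0.04289144052516691
```

jog_arm:
  rows:
    - [0.8,0,0,0,0,0,2]
    - [0.8,0,0,0,0,0,2]
    - [0.8,0,0,0,0,0,0]
    - [0.8,0,0,0,0,0,0]
    - [0.8,0,0,0,0,0,0]

```text
time_s: 19.55
tool_pos: [0.5695, 0.0533, 0.2629]
tool_rot: [180.0, -0.1, 40.5]
force: [5.4, 2.8, -2.4]
grip_width: 0.0423
```

```bash
python3 t.py
```

```text
19.55 [ 1.7998e+02 -1.2000e-01  4.0490e+01] F [ 5.4  2.8 -2.4] T [ 0.978 -1.315 -0.046] e7 0.011 q7 38.88 0.042324667933514415
```

jog_arm:
  rows:
    - [0.8,0,0,0,0,0,2]
    - [0.8,0,0,0,0,0,2]
    - [0.8,0,0,0,0,0,0]
    - [0.8,0,0,0,0,0,0]
    - [0.8,0,0,0,0,0,0]

```text
time_s: 19.97
tool_pos: [0.5696, 0.0533, 0.2629]
tool_rot: [180.0, -0.1, 36.5]
force: [5.5, 2.9, -2.7]
grip_width: 0.043
```

```bash
python3 t.py
```

```text
19.9667 [ 1.7998e+02 -1.4000e-01  3.6500e+01] F [ 5.5  2.9 -2.7] T [ 0.983 -1.37  -0.027] e7 0.01 q7 35.04 0.042971174085998494
```

jog_arm:
  rows:
    - [0.8,0,0,0,0,0,2]
    - [0.8,0,0,0,0,0,2]
    - [0.8,0,0,0,0,0,0]
    - [0.8,0,0,0,0,0,0]
    - [0.8,0,0,0,0,0,0]

```text
time_s: 20.38
tool_pos: [0.5697, 0.0534, 0.2629]
tool_rot: [180.0, -0.2, 32.5]
force: [5.1, 3.8, -4.2]
grip_width: 0.0427
```

```bash
python3 t.py
```

```text
20.3833 [ 1.7998e+02 -1.6000e-01  3.2500e+01] F [ 5.1  3.8 -4.2] T [ 0.959 -1.513  0.004] e7 0.008 q7 31.2 0.04273039385457608
```

jog_arm:
  rows:
    - [0.8,0,0,0,0,0,2]
    - [0.8,0,0,0,0,0,2]
    - [0.8,0,0,0,0,0,0]
    - [0.8,0,0,0,0,0,0]
    - [0.8,0,0,0,0,0,0]

```text
time_s: 20.8
tool_pos: [0.5698, 0.0535, 0.2629]
tool_rot: [180.0, -0.2, 28.5]
force: [5.7, 4.5, -3.2]
grip_width: 0.043
```

```bash
python3 t.py
```

```text
20.8 [ 1.7999e+02 -1.7000e-01  2.8500e+01] F [ 5.7  4.5 -3.2] T [ 0.925 -1.592  0.01 ] e7 0.007 q7 27.36 0.043010914234940474
```

jog_arm:
  rows:
    - [0.8,0,0,0,0,0,2]
    - [0.8,0,0,0,0,0,2]
    - [0.8,0,0,0,0,0,0]
    - [0.8,0,0,0,0,0,0]
    - [0.8,0,0,0,0,0,0]

```text
time_s: 21.22
tool_pos: [0.5699, 0.0535, 0.2629]
tool_rot: [180.0, -0.2, 24.5]
force: [6.8, 4.3, -5.1]
grip_width: 0.0429
```

```bash
python3 t.py
```

```text
21.2167 [179.99  -0.19  24.5 ] F [ 6.8  4.3 -5.1] T [ 1.008 -1.735  0.005] e7 0.006 q7 23.53 0.04294070661981337
```

jog_arm:
  rows:
    - [0.8,0,0,0,0,0,2]
    - [0.8,0,0,0,0,0,2]
    - [0.8,0,0,0,0,0,0]
    - [0.8,0,0,0,0,0,0]
    - [0.8,0,0,0,0,0,0]

```text
time_s: 21.63
tool_pos: [0.57, 0.0536, 0.2629]
tool_rot: [180.0, -0.2, 20.6]
force: [6.2, 3.4, -5.4]
grip_width: 0.0426
```

```bash
python3 t.py
```

```text
21.6333 [179.99  -0.21  20.55] F [ 6.2  3.4 -5.4] T [ 1.036 -1.8    0.244] e7 -0.208 q7 19.72 0.042616210195143105
```

jog_arm:
  rows:
    - [0.8,0,0,0,0,0,1.5]
    - [0.8,0,0,0,0,0,1.5]
    - [0.8,0,0,0,0,0,0]
    - [0.8,0,0,0,0,0,0]
    - [0.8,0,0,0,0,0,0]

```text
time_s: 22.05
tool_pos: [0.57, 0.0537, 0.2629]
tool_rot: [180.0, -0.2, 17.6]
force: [6.9, 3.9, -5.2]
grip_width: 0.0432
```

```bash
python3 t.py
```

```text
22.05 [179.99  -0.22  17.59] F [ 6.9  3.9 -5.2] T [ 0.927 -1.88   0.386] e7 -0.37 q7 16.87 0.04320634872383838
```

jog_arm:
  rows:
    - [0.8,0,0,0,0,0,1.5]
    - [0.8,0,0,0,0,0,1.5]
    - [0.8,0,0,0,0,0,1]
    - [0.8,0,0,0,0,0,0]
    - [0.8,0,0,0,0,0,0]
    - [0.8,0,0,0,0,0,0]

```text
time_s: 22.55
tool_pos: [0.5701, 0.0537, 0.2629]
tool_rot: [180.0, -0.2, 13.6]
force: [8.3, 3.7, -6.1]
grip_width: 0.043
```

```bash
python3 t.py
```

```text
22.55 [179.99  -0.24  13.62] F [ 8.3  3.7 -6.1] T [ 0.92  -2.008  0.54 ] e7 -0.531 q7 13.06 0.0429916592271824
```

jog_arm:
  rows:
    - [0,0,0,0,0,0,0]
    - [0,0,0,0,0,0,0]
    - [0,0,0,0,0,0,0]
    - [0,0,0,0,0,0,0]
    - [0,0,0,0,0,0,0]
    - [0,0,0,0,0,0,0]
    - [0,0,0,-0.01,0,0,0]
    - [0,0,0,-0.02,0,0,0]
    - [0,0,0,-0.02,0,0,0]
    - [0,0,0,0,0,0,0]
    - [0,0,0,0,0,0,0]

```text
time_s: 23.47
tool_pos: [0.5696, 0.0523, 0.3146]
tool_rot: [-180.0, -0.2, 13.4]
force: [-0.1, -0.7, -0.6]
grip_width: 0.0868
```

jog_arm:
  rows:
    - [0,0,0,0,0,0,-6]
    - [0,0,0,0,0,0,-7]
    - [0,0,0,0,0,0,-7]
    - [0,0,0,0,0,0,-7]
    - [0,0,0,0,0,0,-7]
    - [0,0,0,0,0,0,-7]
    - [0,0,0,0,0,0,-7]
    - [0,0,0,0,0,0,-7]
    - [0,0,0,0,0,0,-7]
    - [0,0,0,0,0,0,-7]
    - [0,0,0,0,0,0,-6]
    - [0,0,0,0,0,0,0]

```text
time_s: 24.47
tool_pos: [0.5687, 0.0524, 0.3119]
tool_rot: [-179.9, 0.0, 88.5]
force: [0.7, -0.1, 1.1]
grip_width: 0.0872
```

jog_arm:
  rows:
    - [0,0,0,0,0,0,0]
    - [0,0,0,0,0,0,0]
    - [0,0,0,0,0,0,0]
    - [0,0,0,0,0,0,0]

```text
time_s: 24.8
tool_pos: [0.5691, 0.0525, 0.3127]
tool_rot: [-180.0, 0.0, 88.3]
force: [-0.5, 1.1, 0.2]
grip_width: 0.087
```

Run:
```python
from look import *; from fine import *
o,p,im,d=look('w9'); polar(p,im,(.569,.0548),'pol_w9.png')
b=cv2.imread('pics/pol_w9.png')[...,::-1]; a=im[60:340,120:440]
save('m9.png',np.hstack([cv2.resize(a,None,fx=1.5,fy=1.5),cv2.resize(b,(300,420))]))
```

```text
t 24.8 tcp [0.5691 0.0525 0.3127] [-179.99    0.     88.32] q [-26.3  12.8  21.  102.   -5.   66.2  84.5] F [-0.5  1.1  0.2] T [ 0.022  0.016 -0.021] 0.08699389945545191
ring_center 0.94 [236.2 276.9] [0.5706 0.0537 0.088 ]
pointer_tip 0.8 [171.4 267.1] [0.5338 0.0471 0.049 ]
marker_tip 0.47 [170.3 264.9] [0.5329 0.0455 0.049 ]
white 0.0325 -166.83698246296362 132.25 [-171.5  -162.25]
white 0.034 -166.8828895298142 81.75000000000003 [-171.25 -162.5 ]
white 0.0355 -173.35758133824433 4.666666666666686 [-185.   -156.75]
red 0.038 -166.22879464285714
red 0.041 -166.39107142857142
red 0.045 -166.33760330578514
```

View pics/m9.png

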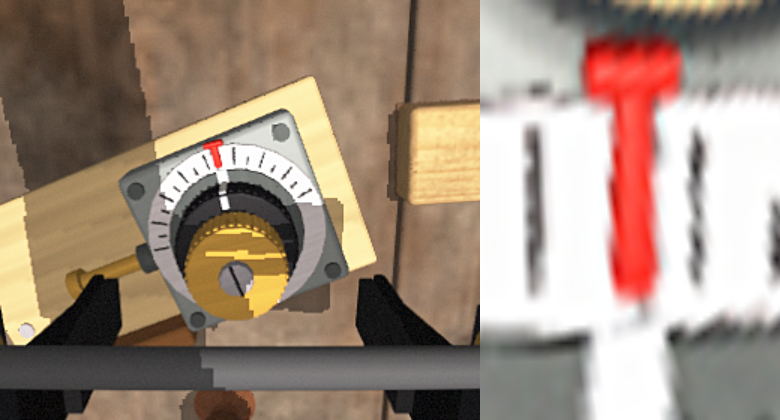

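Pointer and marker line up within about 0.5°, which is the measuring noise. The gripper is open and clear of the station, so I am handing in.

```bash
python3 -c "
from h import *
print(env.sign_off())"
```

```text
the job is handed in; nothing more can be done
None
```

The length stop is set and the lock ring is nipped up. I handed the job in at about 25 s, with the gripper open and about 50 mm above where it gripped the ring.

- **Knob:** I turned it about 44° clockwise. A close look after I let go showed the pointer about 3° short, so I gripped it again and turned it 3° more.
- **Ring:** It ran free for 60 to 64° (torque about 0), then bit at 0.24 N m. I turned it on 7°, so it stands about 0.12 to 0.19 rad past the bite. The torque rose steadily to 0.54 N m, with no sign of slipping. That is above the 0.1 to 0.4 N m you gave for a stopped wrist, but it stayed below the 0.7 N m or so expected for turning on. The tightness rests on torque and angle only, since I did not measure the collet's movement.
- **Last check:** The final wrist picture put the pointer at -166.9° and the marker at -166.2 to -166.4°, which is within the measuring noise. The marker's angle did not change beyond that noise throughout.
- **Other objects:** I did not touch the egg cup, sanding block or tape. I did not measure their positions again at the end. The tape was not in the last picture.

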